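Release a workpiece shuttle down its inclined rail and catch it softly at the pick-up mark

ROBOT

A 6-joint arm with a two-finger parallel gripper is mounted at the origin on the work surface. World frame = base frame: x ahead of the robot, y to its left, z up, the work surface at z = 0. Lengths are in mm, angles in rad, forces in N, time in s.
With the tool pointing down it reaches from about 350 to 975 mm from the base axis. Payload 7.1 kg.
Tool frame: the origin (TCP) lies midway between the tips of the shut fingers; the grasp point (between the pads) lies 19 mm behind it; z points along the fingers, y is the line along which they close (so a half turn about z gives the same grasp; the last joint's range is limited). The gripper opens to 88 mm and grips with 3 to 60 N. Pads are 20 mm wide; open, the fingers measure 115 mm over their backs; the gripper's body (75 mm by 178 mm) begins 61 mm behind the grasp point.
Start: joints at [1.165, 0.423, 1.63, -0, 1.089, -0.019], TCP at [235.734, 578.821, 222.675] pointing down, gripper open.
Joint ranges: [-3, 3], [-0.9, 2.11], [0.09, 2.58], [-1.31, 4.45], [0.11, 2.69], [-2.54, 2.54]. Speed limits (rad/s): [2.39, 2.39, 3.01, 3.14, 3.14, 3.14].

INTERFACE

Orientations are given as a rotation vector (axis times angle).
In Python, from workcell import get_obs, get_image, camera_params, close_job gives the robot as it stands.
- The arm moves only by the shell command python3 -m creep 'ROWS' [OPENING]. ROWS is a JSON object of lists of equal length, an entry for each row: "delta_pos": the shift along the tool's x, y, z in m, a list of three; "twist": the turn, a rotation vector about the tool's x, y, z in degrees, a list of three. A call has 1 to 20 rows; each row shifts and turns the commanded pose from where the row before left it, along the tool's axes as they then stand; what a row does not reach is not made up. A row lasts 1/12 s, in which the tool goes at most 41.7 mm and 7.16 degrees, less where a joint would pass 70% of its speed; a pose out of reach is approached as far as the arm can. A call with a gripper value outside its range is refused whole. OPENING is the opening, from 0 (shut) to 1 (fully open), set as the call begins (- or left out, the last holds). The fingers move at their own pace and stop on an object; the grip force is fixed at half the most. Time passes only in rows, so rows that do not move let the fingers close. It gives the time, the measured TCP pose, the force, the opening and the grip force at its end, in the units of the state.
- get_obs(): the state, without advancing time (a new reading comes with each control period).
- get_image(name): name is "scene" or "side" or "wrist"; returns (picture, depth): 384x512x3 uint8, red, green, blue; 384x512 float32, mm along the optical axis (not along the pixel's ray), 0 where there is no reading.
- camera_params(name): a dict with "camera_matrix" (3x3 intrinsics, pixels), "extrinsics" (4x4, takes a point from camera to world coordinates). Camera axes: x right, y down, z forward; pixel columns grow to the right and rows downward; lengths in mm; the calibration is good to about 2 mm. A picture is of the moment at which its call begins: read the wrist's pose just before it. camera_params takes no time and is no camera call; for the wrist camera it gives the pose at the moment of the call.
- close_job(): hands the job in; it is judged then, once.
The state is a dict: "t": time; "qpos": joint angles; "qvel": joint speeds; "joint_torque": joint torques, N m; "ee_pos": TCP position; "orientation": TCP orientation; "ft_force": force on the tool from outside, world axes, zero at the start; "moment": the same for the moment, N m; "width": finger opening in mm; "grasp_force": force on a finger pad.
Only numpy, scipy, OpenCV 4.12 (cv2) and the standard library are available. Lean on these libraries where they do the work, as an engineer would, in place of code of your own. Each camera call takes 0.05 s, during which the arm holds its last target. There are 200 camera calls.

TASK

Press the black paddle beside the inclined rail all the way down so that the catch lets the shuttle go, let the shuttle run freely until its pointer has passed the thin black line, then catch it with shut fingertips on the rubber buffer plate at its front, so gently that the buffer gives less than 12 mm, and bring it to rest with the pointer inside the broad black band, without gripping or knocking the shuttle or letting it reach the end stop. Keep it there, still, with the fingertips against the buffer plate for three seconds, and finish the program while still holding it like that; leave the other things on the bench alone.

Things in the scene. Friction and masses are not known exactly. Their poses are not given: they have to be found in the camera images.
- lane: Fixed inclined rail unit: white deck 840 x 130 mm, steel rail 28 mm wide along its middle. Origin: on the table below the rail's middle. x axis level, pointing downhill; y to the left of one looking downhill; z up. The rail falls by 0.027 rad towards +x; rail top at z = 70 mm - 0.027 x. A low rubber end stop (12 mm above the rail) starts at x = 350 mm: keep fingertips 20 mm above the rail.
- thin_line (a point): Middle of the thin black line (12 mm) painted across the deck, at rail-top height: lane x = -40 mm, shuttle travel 0.28.
- broad_band (a point): Middle of the broad black band (32 mm) painted across the deck, at rail-top height: lane x = +220 mm, shuttle travel 0.54 (the band spans 0.524 to 0.556).
- shuttle (a joint): Travel of the shuttle down the rail in m: 0 at the start, held by the catch; 0.62 at the end stop. Its middle is at -320 mm + travel along the rail from the lane's middle. Nominal: 0.60 kg in all with the buffer (a quarter more or less), drag 0.30 N per m/s, dry friction 0.01 N; it gathers speed over more than a second to 0.3 m/s and more.
- shuttle_mid (a point): Middle of the shuttle, 45 mm above the rail's top: an aluminium carriage 100 mm long, 80 mm wide, 3 to 45 mm above the rail, with a black device housing on it; thin pointer fins low on both sides at its middle, and the spring buffer with its rubber plate on the downhill end.
- buffer (a joint): How far the spring buffer is pushed in, in m: 0 free, 0.042 fully in. Spring 60 N/m, damping 2 N per m/s, no preload. Holding the resting shuttle on the slope compresses it by 2 to 3.5 mm.
- plate_face (a point): Centre of the downhill face of the rubber buffer plate in front of the shuttle, 45 mm above the rail's top. The plate is 64 mm wide, 62 mm high (12 to 74 mm above the rail), 8 mm thick, carried by a rod; with the buffer free the face is 120 mm downhill of the shuttle's middle. z axis square to the rail, x downhill along it.
- catch (a joint): Angle of the catch in rad: 0 closed (a steel toe stands in front of a lug on the shuttle's left side), 0.5 with the paddle fully down. The shuttle is let go at about 0.25 to 0.3. It turns about a shaft along the rail, 90 mm to the left of it, and stays where it is left; the paddle takes about 2.5 N.
- paddle (a point): Centre of the top of the black plastic paddle (60 x 36 mm) that opens the catch, at lane x = +130 mm, 140 mm to the left of the rail's middle, 50 mm outside the catch's shaft; it goes down by about 25 mm when pressed. Moves with the paddle.
- parts_bin: Blue open parts bin 100 x 150 x 70 mm, to be left alone. Origin: centre of its underside.
- device: Black device tray 110 x 85 x 22 mm, to be left alone. Origin: centre of its underside.
- driver: Black electric screwdriver lying on the bench, 36 mm thick, 240 mm long along its x axis, to be left alone. Origin: on the bench under the middle.

How it is judged (in metres and radians):
On the way, in this order (a step that is already met when the one before it is completed fails the run):
1. the paddle is pressed down and the catch is open (value of joint catch above 0.4 rad), for 0.1 s.
2. the shuttle runs freely past the thin line, touched by nothing (value of joint shuttle above 0.28 m and velocity of joint shuttle above 0.15 m/s and contact force between each of the fingers, the arm and shuttle below 0.02 N), for 0.05 s.
3. the shuttle is held at rest in the band, by the fingertips on its buffer (value of joint shuttle between 0.522 and 0.558 m and velocity of joint shuttle between -0.03 and 0.03 m/s and value of joint buffer above 0.0012 m and contact force between the fingers and shuttle above 0.03 N), for 3 s.
At the end, for the whole second after the job is handed in: the shuttle stands still (under 0.03 m/s) at a travel of 0.54 m within 18 mm, leaning on the fingertips through its buffer (pushed in by at least 1.2 mm) (all of step 3); the arm keeps its last pose, push and grip.
It fails at once if the shuttle is touched before its pointer passes the thin line (value of joint shuttle below 0.275 m and contact force between any of the fingers, the arm and shuttle above 0.2 N).
It fails at once if the buffer is pushed in by more than 12 mm (slammed) (value of joint buffer above 0.012 m).
It fails at once if the shuttle is gripped or knocked (over 12 N) (contact force between any of the fingers, the arm and shuttle above 12 N).
It fails at once if the shuttle reaches the end stop (value of joint shuttle above 0.612 m).
It fails at once if another thing on the bench is disturbed (distance of any of parts_bin, device, driver from where it was at the start of the episode above 0.02 m).
It also fails if it takes over 35 s, if anything falls off the work surface, if the arm or the gripper's body presses on something with over 40 N, if the wrist force passes 120 N, or if a joint passes its speed limit or range.

## Working session

There is one attempt and no reset: what is moved stays moved. The work goes in short steps, Python scripts to look and compute and a shell command to move; the robot and the scene stay as the last step left them, time stands still between calls to the robot, and variables do not carry over. Pictures are saved under pics/ and viewed, at most 10 in all, crops included, and the job is handed in when it is done.

```bash
mkdir -p pics; ls
python3 - <<'E'
from workcell import *
import cv2,numpy as np
o=get_obs();print(o)
for n in("scene","side"):
    p,d=get_image(n);c=camera_params(n);print(n,np.round(c["camera_matrix"],1).tolist(),np.round(c["extrinsics"],3).tolist())
    cv2.imwrite(f"pics/{n}0.png",p[:,:,::-1]);np.savez(f"{n}0.npz",p=p,d=d,K=c["camera_matrix"],T=c["extrinsics"])
E
```

```text
pics
{'t': 0.0, 'qpos': array([ 1.16497733e+00,  4.23835795e-01,  1.63068648e+00,  1.64958298e-05,
        1.08860670e+00, -1.89851016e-02]), 'qvel': array([-0.00053087, -0.00041105, -0.0002036 , -0.00098626,  0.00019024,
        0.00072384]), 'joint_torque': array([ 7.69199614e-04, -5.44623971e+01, -2.73673725e+01,  6.44627865e-02,
        2.26628745e-02, -1.11826409e-04]), 'ee_pos': array([235.528992  , 578.31880923, 221.90623746]), 'orientation': array([-6.03802353e-01, -3.08267693e+00,  2.35392558e-03]), 'ft_force': array([ 0.40064862, -0.29005343,  0.04321979]), 'moment': array([-0.01729984,  0.01468944, -0.05166716]), 'grasp_force': 0.0, 'width': 88.27138432017757}
scene [[388.1, 0.0, 252.8], [0.0, 388.1, 196.6], [0.0, 0.0, 1.0]] [[0.246, 0.676, -0.694, 1616.113], [0.969, -0.162, 0.186, -333.253], [0.013, -0.718, -0.696, 1130.672], [0.0, 0.0, 0.0, 1.0]]
side [[414.2, 0.0, 255.9], [0.0, 414.2, 193.9], [0.0, 0.0, 1.0]] [[0.95, -0.187, 0.248, 281.32], [-0.31, -0.521, 0.795, -1067.675], [-0.02, -0.833, -0.553, 817.147], [0.0, 0.0, 0.0, 1.0]]
```

View pics/scene0.png

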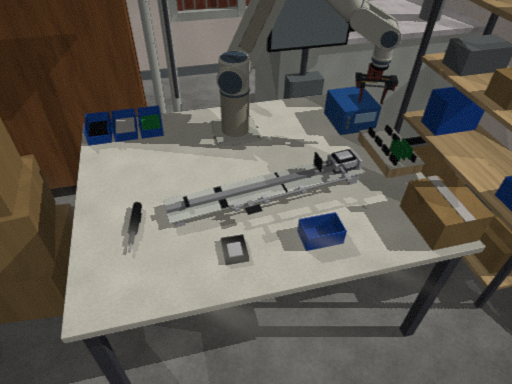

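View pics/side0.png

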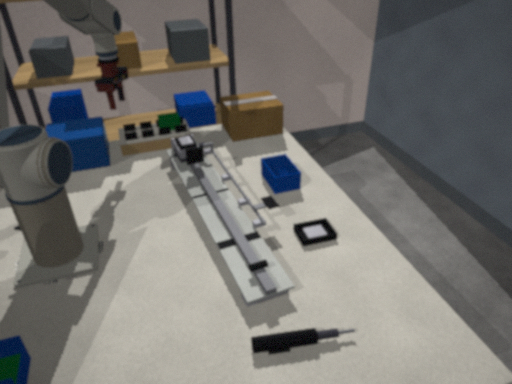

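The scene view shows the shuttle at about (343,160), the downhill end at (170,208) and the paddle at (253,209). In the side view the shuttle is at (187,145), the paddle at (270,202) and a band mark near (252,237). I'll zoom in next.

Run:
```python
import cv2
a=cv2.imread("pics/scene0.png")[145:225,160:370]; b=cv2.imread("pics/side0.png")[125:305,160:300]
cv2.imwrite("pics/sc_crop.png",cv2.resize(a,None,fx=3.8,fy=3.8,interpolation=cv2.INTER_CUBIC))
cv2.imwrite("pics/sd_crop.png",cv2.resize(b,None,fx=3.3,fy=3.3,interpolation=cv2.INTER_CUBIC))
```

```text
(no output)
```

View pics/sc_crop.png

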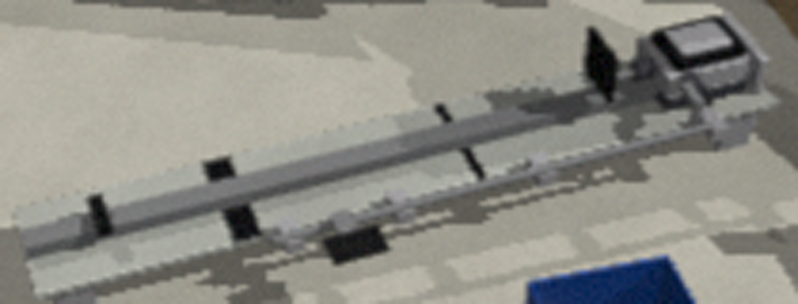

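View pics/sd_crop.png

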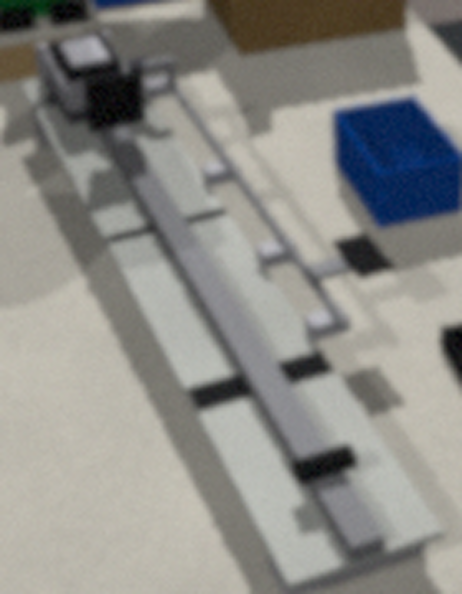

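The crops show these positions:
- Scene crop: band pieces at (240,221) and (218,169), thin line at (473,163) and (444,114), paddle at (356,244), plate at (600,64).
- Side crop: the same features at (305,365) and (218,391), (207,214) and (130,234), (362,254), and (114,98).

I'll triangulate blob centroids and fit the lane frame.

```bash
cat > h.py <<'E'
import numpy as np,cv2
C={n:np.load(f"{n}0.npz") for n in("scene","side")}
def blob(n,crop,seed,thr=75,r=9):
    s,ox,oy=crop;g=C[n]["p"].max(2);x,y=seed[0]/s+ox,seed[1]/s+oy
    _,l,st,ce=cv2.connectedComponentsWithStats((g<thr).astype(np.uint8))
    d=[(np.hypot(*(ce[i]-[x,y])),i) for i in range(1,len(ce)) if st[i,4]<200]
    q,i=min(d);m=l==i
    return ce[i]if q<4 else np.array([x,y]),st[i,4] if q<4 else -1,np.median(C[n]["d"][m])
def P(n):
    T=np.linalg.inv(C[n]["T"]);return C[n]["K"]@T[:3]
def tri(a,b):
    X=cv2.triangulatePoints(P("scene"),P("side"),a.reshape(2,1).astype(float),b.reshape(2,1).astype(float))[:,0];X=X[:3]/X[3]
    e=[np.linalg.norm((lambda h:h[:2]/h[2])(P(n)@np.r_[X,1])-p) for n,p in(("scene",a),("side",b))]
    return X,max(e)
def ray(n,p,z):
    K,T=C[n]["K"],C[n]["T"];v=T[:3,:3]@np.linalg.inv(K)@np.r_[p,1];o=T[:3,3];return o+v*(z-o[2])/v[2]
E
python3 - <<'E'
from h import *
sc=(3.8,160,145);sd=(3.3,160,125)
F=dict(paddle=((356,244),(362,254)),plate=((600,64),(114,98)),stop=((99,215),(323,462)),bandL=((240,221),(305,365)),bandR=((218,169),(218,391)),thinL=((473,163),(207,214)),thinR=((444,114),(130,234)))
L=dict(paddle=(130,140),plate=(-200,0),stop=(356,0),bandL=(220,40),bandR=(220,-40),thinL=(-40,40),thinR=(-40,-40))
R={}
for k,(a,b) in F.items():
    A,na,_=blob("scene",sc,a);B,nb,_=blob("side",sd,b);X,e=tri(A,B);R[k]=X
    print(k,A.round(1),na,B.round(1),nb,X.round(1),"err",round(e,2))
def fit(ks):
    w=np.array([R[k][:2] for k in ks]);l=np.array([L[k] for k in ks],float)
    wc=w[:,0]+1j*w[:,1];lc=l[:,0]+1j*l[:,1];dw=wc-wc.mean();dl=lc-lc.mean()
    s=(dw*dl.conj()).sum()/(abs(dl)**2).sum();u=s/abs(s);t=wc.mean()-u*lc.mean()
    print("yaw",np.angle(u),"scale",abs(s),"org",t,{k:(((R[k][0]+1j*R[k][1]-t)/u).round(1)) for k in R})
fit(["paddle","plate","stop"]);fit(list(R))
E
```

```text
paddle [253.  208.8] 113 [269.7 202. ] 107 [636.5 -69.9  84.4] err 0.21
plate [317.9 161.8] -1 [194.5 154.7] -1 [467.1 251.2 118.8] err 0.24
stop [185.1 203.6] 64 [257.3 265.9] 130 [ 520.  -309.7   60.9] err 1.59
bandL [223.1 202.9] 65 [252.  235.8] 64 [ 546.4 -168.2   50.2] err 0.4
bandR [217.3 189.4] 34 [226.7 243.3] 94 [ 467.7 -176.9   51.9] err 0.67
thinL [283.9 187.2] 17 [222.7 189.8] -1 [524.   88.5  58.2] err 0.5
thinR [276.2 174.5] 8 [199.4 195.9] -1 [441.9  80.4  58. ] err 0.72
yaw -1.4780729348904373 scale 1.0115492647933446 org (485.90423955082633+47.81303467477179j) {'paddle': np.complex128(131.1+139j), 'plate': np.complex128(-204.2+0.1j), 'stop': np.complex128(359.1+0.9j), 'bandL': np.complex128(220.6+40.2j), 'bandR': np.complex128(222-38.9j), 'thinL': np.complex128(-36.9+41.7j), 'thinR': np.complex128(-36.5-40.8j)}
yaw -1.476839797903145 scale 1.005897776914482 org (486.22722035962414+46.493176251686194j) {'paddle': np.complex128(130+138.7j), 'plate': np.complex128(-205.6+0.2j), 'stop': np.complex128(357.7+0.2j), 'bandL': np.complex128(219.4+39.8j), 'bandR': np.complex128(220.6-39.4j), 'thinL': np.complex128(-38.2+41.6j), 'thinR': np.complex128(-37.9-41j)}
```

The lane fit is consistent to 1–2 mm except for the plate centroid: origin about (486, 46.5), yaw −1.477, paddle top at (636.5, −70, 84). Next I'll turn the tool so its x axis points uphill, shut the fingers, and travel to above the paddle.

```bash
python3 -m creep '{"delta_pos":[[0,0,0],[0,0,0],[0,0,0],[0,0,0],[0,0,0],[0,0,0],[0,0,0],[0,0,0],[0,0,0]],"twist":[[0,0,6.94],[0,0,6.94],[0,0,6.94],[0,0,6.94],[0,0,6.94],[0,0,6.94],[0,0,6.94],[0,0,6.94],[0,0,6.94]]}' 0
python3 -m creep '{"delta_pos":[[-0.036,0.018,0],[-0.036,0.018,0],[-0.036,0.018,0],[-0.036,0.018,0],[-0.036,0.018,0],[-0.036,0.018,0],[-0.036,0.018,0],[-0.036,0.018,0],[-0.036,0.018,0],[-0.036,0.018,0],[-0.036,0.018,0],[-0.036,0.018,0],[-0.036,0.018,0],[-0.036,0.018,0],[-0.036,0.018,0],[-0.036,0.018,0],[-0.036,0.018,0],[-0.036,0.018,0],[-0.036,0.018,0]],"twist":[[0,0,0],[0,0,0],[0,0,0],[0,0,0],[0,0,0],[0,0,0],[0,0,0],[0,0,0],[0,0,0],[0,0,0],[0,0,0],[0,0,0],[0,0,0],[0,0,0],[0,0,0],[0,0,0],[0,0,0],[0,0,0],[0,0,0]]}'
cat >> h.py <<'E'
from scipy.spatial.transform import Rotation as Ro
U=np.exp(-1.477j);ORG=486.2+46.5j
def lane(p):
    q=(p[0]+1j*p[1]-ORG)/U;return np.array([q.real,q.imag,p[2]-(70-.027*q.real)])
def rep():
    from workcell import get_obs
    o=get_obs();R=Ro.from_rotvec(o["orientation"]).as_matrix()
    print("t",round(o["t"],3),"xyz",o["ee_pos"].round(1),"lane x,y,above rail",lane(o["ee_pos"]).round(1),"toolx",R[:,0].round(3),"toolz",R[:,2].round(3),"F",o["ft_force"].round(2),"w",round(o["width"],1))
E
python3 -c "from h import *;rep()"
```

```text
t: 0.85
ee_pos: [235.6, 578.5, 222.2]
orientation: [2.121, 2.317, -0.001]
ft_force: [0.4, 0.7, 0.2]
width: 31.2
grasp_force: 0.0
t: 2.43
ee_pos: [640.8, -72.1, 222.3]
orientation: [-2.115, -2.322, 0.001]
ft_force: [1.3, 0.6, 0.5]
width: 0.4
grasp_force: 0.0
t 2.433 xyz [640.8 -72.1 222.3] lane x,y,above rail [132.5 142.8 155.9] toolx [-0.093  0.996  0.   ] toolz [-0.001  0.    -1.   ] F [1.31 0.56 0.51] w 0.4
```

```bash
python3 -m creep '{"delta_pos":[[0,0,0.034],[0,0,0.034],[0,0,0.034],[0,0,0.032],[0,0,0],[0,0,0]],"twist":[[0,0,0],[0,0,0],[0,0,0],[0,0,0],[0,0,0],[0,0,0]]}'
python3 - <<'E'
from h import *; rep()
from workcell import *
p,d=get_image("scene");cv2.imwrite("pics/s1.png",cv2.resize(p[130:240,160:370,::-1],None,fx=3.8,fy=3.8,interpolation=cv2.INTER_CUBIC))
E
```

```text
t: 2.93
ee_pos: [638.9, -70.0, 87.1]
orientation: [-2.112, -2.321, 0.004]
ft_force: [-0.4, 0.4, 1.0]
width: 0.5
grasp_force: 0.0
t 2.933 xyz [638.9 -70.   87.1] lane x,y,above rail [130.3 141.2  20.6] toolx [-0.094  0.996  0.001] toolz [-0.004  0.001 -1.   ] F [-0.42  0.36  1.  ] w 0.5
```

View pics/s1.png

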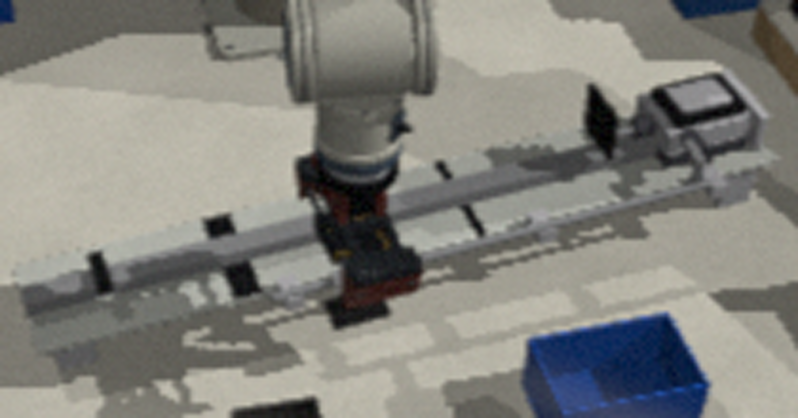

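The picture shows the fingertips just above the paddle, at crop (360,310), and the shuttle still latched with its plate at (600,118). Now I press.

```bash
python3 -m creep '{"delta_pos":[[0,0,0.032],[0,0,0],[0,0,0]],"twist":[[0,0,0],[0,0,0],[0,0,0]]}'
python3 - <<'E'
from h import *; rep()
from workcell import *
def plate():
    o={}
    t=get_obs()["t"]
    for n in("side","scene"):
        p,d=get_image(n);cv2.imwrite(f"pics/{n}_{t:.2f}.png",p[:,:,::-1]);np.savez(f"{n}_{t:.2f}.npz",p=p,d=d)
plate()
from workcell import get_obs
print(get_obs()["t"])
E
ls pics
```

```text
t: 3.23
ee_pos: [645.7, -70.5, 61.0]
orientation: [2.109, 2.317, 0.01]
ft_force: [6.5, -0.1, 2.9]
width: 0.5
grasp_force: 2.6
t 3.233 xyz [645.7 -70.5  61. ] lane x,y,above rail [131.4 147.8  -5.4] toolx [-0.094  0.996 -0.002] toolz [ 0.011 -0.001 -1.   ] F [ 6.54 -0.13  2.91] w 0.5
3.3333
s1.png
sc_crop.png
scene0.png
scene_3.23.png
sd_crop.png
side0.png
side_3.23.png
```

```bash
cat >> h.py <<'E'
def face(n,p,d,T=None):
    K,T=C[n]["K"],C[n]["T"];v,u=np.nonzero(d>0);z=d[v,u]
    c=np.c_[(u-K[0,2])*z/K[0,0],(v-K[1,2])*z/K[1,1],z];w=c@T[:3,:3].T+T[:3,3]
    q=(w[:,0]+1j*w[:,1]-ORG)/U;x,y=q.real,q.imag;h=w[:,2]-70+.027*x
    # shuttle+plate points: pale housing top / plate, uphill of the tool
    k=(abs(y)<28)&(h>50)&(h<72)&(p[v,u].max(1)<70)&(x>-330)&(x<330)
    xs=x[k]
    if not k.any(): return None
    hist,e=np.histogram(xs,bins=np.arange(-330,340,10));return k.sum(),np.percentile(xs,[5,25,50,75,95]).round(1),[(int(a),int(b)) for a,b in zip(e,hist) if b]
E
python3 - <<'E'
from h import *
for n in("side","scene"):
    print(n,0,face(n,C[n]["p"],C[n]["d"]))
    z=np.load(f"{n}_3.23.npz");print(n,1,face(n,z["p"],z["d"]))
E
```

```text
side 0 (np.int64(85), array([-205.7, -203.6, -201.4, -199.7, -198.1]), [(-210, 61), (-200, 24)])
side 1 (np.int64(85), array([-200.9, -198.5, -196.6, -193.6, -190.7]), [(-280, 1), (-210, 12), (-200, 70), (-190, 2)])
scene 0 (np.int64(35), array([-203.9, -200.9, -199.9, -198.6, -197. ]), [(-210, 15), (-200, 20)])
scene 1 (np.int64(29), array([-193.5, -192.9, -191.5, -190.5, -189.2]), [(-200, 26), (-190, 3)])
```

```bash
python3 -m creep '{"delta_pos":[[0,0,-0.04],[0,0,-0.04],[0,-0.036,0],[0,-0.036,0],[0,-0.036,0],[0,-0.034,0.017],[0,0,0.017]],"twist":[[0,0,0],[0,0,0],[0,0,0],[0,0,0],[0,0,0],[0,0,0],[0,0,0]]}'
cat > look.py <<'E'
from h import *; rep()
from workcell import *
for n in("side","scene"):
    t=get_obs()["t"];p,d=get_image(n);cv2.imwrite(f"pics/{n}_{t:.2f}.png",p[:,:,::-1]);print(n,t,face(n,p,d))
rep()
E
python3 look.py
```

```text
t: 3.92
ee_pos: [493.9, -83.3, 105.0]
orientation: [-2.115, -2.323, 0.001]
ft_force: [-0.4, 0.1, 0.4]
width: 0.0
grasp_force: 0.0
t 3.917 xyz [493.9 -83.3 105. ] lane x,y,above rail [130.   -4.5  38.5] toolx [-0.093  0.996 -0.   ] toolz [-0.001 -0.    -1.   ] F [-0.38  0.08  0.35] w 0.0
side 3.9167 (np.int64(103), array([-118. , -114.7, -111.4,  138.2,  141.6]), [(-130, 1), (-120, 61), (-110, 7), (130, 17), (140, 17)])
scene 3.9667 (np.int64(31), array([-108.9, -104.3, -102.8, -101.4, -100.2]), [(-120, 2), (-110, 27), (-100, 1), (140, 1)])
t 4.017 xyz [497.9 -83.4 103.5] lane x,y,above rail [130.4  -0.5  37.1] toolx [-0.093  0.996  0.   ] toolz [ 0.  0. -1.] F [ 0.47 -0.26 -0.17] w 0.7
```

```bash
python3 -m creep '{"delta_pos":[[0,0,0],[0,0,0],[0,0,0],[0,0,0],[0,0,0],[0,0,0]],"twist":[[0,0,0],[0,0,0],[0,0,0],[0,0,0],[0,0,0],[0,0,0]]}'
python3 look.py
```

```text
t: 4.52
ee_pos: [499.4, -83.4, 102.9]
orientation: [2.114, 2.323, 0.0]
ft_force: [0.6, -0.1, -0.2]
width: 0.6
grasp_force: 0.0
t 4.517 xyz [499.4 -83.4 102.9] lane x,y,above rail [130.5   1.   36.4] toolx [-0.094  0.996 -0.   ] toolz [ 0. -0. -1.] F [ 0.56 -0.06 -0.24] w 0.6
side 4.5167 (np.int64(71), array([ 20.8,  23.6, 131.3, 140. , 142.6]), [(20, 35), (130, 18), (140, 18)])
scene 4.5667 (np.int64(28), array([34.8, 39.4, 40.1, 40.7, 97.4]), [(-50, 1), (30, 13), (40, 12), (120, 1), (130, 1)])
t 4.617 xyz [499.1 -83.4 102.7] lane x,y,above rail [130.5   0.7  36.2] toolx [-0.094  0.996 -0.   ] toolz [ 0. -0. -1.] F [0.91 0.33 0.81] w 0.1
```

```bash
cat > sim.py <<'E'
import numpy as np
def sim(rows,m=.6,drag=.3,lag=.03,x0=.255,v0=.283,gap=.0655,k=60.,c=2.):
    x,v,f,b=x0,v0,0.,0.;cmd=np.cumsum(np.r_[0,rows])/1000;dt=1e-3;mx=0;tc=None;vr=0;log=[]
    for i in range(int((len(rows)/12+1.5)/dt)):
        t=i*dt;tgt=np.interp(t*12,np.arange(len(cmd)),cmd);fn=f+(tgt-f)*dt/lag;fv=(fn-f)/dt;f=fn
        d=x-(x0+gap+f);F=0
        if d>0:
            F=max(0,k*d+c*(v-fv))
            if tc is None: tc=(round(t,2),round(x,3),round(v-fv,3))
        mx=max(mx,d);v+=dt*(9.81*.027-(.01*np.sign(v)+drag*v+F)/m);x+=v*dt
        if d<-.0 and tc: log.append(t)
    return "max buf mm",round(mx*1e3,1),"contact t,x,dv",tc,"end",round(x,4),round(v,3),"lost",len(log)
import sys
rows=eval(sys.argv[1]);print(sum(rows))
for kw in({},dict(lag=.08),dict(lag=.005),dict(m=.75,drag=.33),dict(m=.45,drag=.25),dict(v0=.3,x0=.259,gap=.0615),dict(v0=.265,x0=.251,gap=.0695)): print(kw,*sim(rows,**kw))
E
python3 sim.py "[4,10,16,20,22,22,22,21,19,17,14.5,12,9,5,2,1]"
python3 sim.py "[8,15,20,22,22,22,21,20,18,15,12,9,6,4,2,.5]"
```

```text
216.5
{} max buf mm 8.6 contact t,x,dv (0.47, np.float64(0.399), np.float64(0.064)) end 0.5395 -0.0 lost 0
{'lag': 0.08} max buf mm 8.9 contact t,x,dv (0.32, np.float64(0.352), np.float64(0.108)) end 0.5398 -0.0 lost 193
{'lag': 0.005} max buf mm 8.9 contact t,x,dv (0.57, np.float64(0.431), np.float64(0.072)) end 0.5395 0.0 lost 0
{'m': 0.75, 'drag': 0.33} max buf mm 10.6 contact t,x,dv (0.44, np.float64(0.391), np.float64(0.071)) end 0.5404 -0.0 lost 44
{'m': 0.45, 'drag': 0.25} max buf mm 6.4 contact t,x,dv (0.51, np.float64(0.41), np.float64(0.057)) end 0.5391 -0.0 lost 0
{'v0': 0.3, 'x0': 0.259, 'gap': 0.0615} max buf mm 8.2 contact t,x,dv (0.33, np.float64(0.362), np.float64(0.093)) end 0.5396 0.0 lost 0
{'v0': 0.265, 'x0': 0.251, 'gap': 0.0695} max buf mm 9.9 contact t,x,dv (0.66, np.float64(0.448), np.float64(0.077)) end 0.5396 0.0 lost 0
216.5
{} max buf mm 12.1 contact t,x,dv (0.65, np.float64(0.46), np.float64(0.101)) end 0.5398 -0.0 lost 0
{'lag': 0.08} max buf mm 7.1 contact t,x,dv (0.5, np.float64(0.409), np.float64(0.069)) end 0.5398 -0.0 lost 0
{'lag': 0.005} max buf mm 14.9 contact t,x,dv (0.7, np.float64(0.478), np.float64(0.13)) end 0.5398 -0.0 lost 0
{'m': 0.75, 'drag': 0.33} max buf mm 14.3 contact t,x,dv (0.61, np.float64(0.451), np.float64(0.107)) end 0.5405 -0.0 lost 0
{'m': 0.45, 'drag': 0.25} max buf mm 9.9 contact t,x,dv (0.7, np.float64(0.471), np.float64(0.108)) end 0.5391 -0.0 lost 0
{'v0': 0.3, 'x0': 0.259, 'gap': 0.0615} max buf mm 8.9 contact t,x,dv (0.52, np.float64(0.427), np.float64(0.087)) end 0.5397 -0.0 lost 0
{'v0': 0.265, 'x0': 0.251, 'gap': 0.0695} max buf mm 15.9 contact t,x,dv (0.78, np.float64(0.488), np.float64(0.145)) end 0.5397 0.0 lost 38
```

```bash
for r in "[0,6,15,22,24,23.5,22.5,21,19,17,14.5,12,9,6,3,1.5,.5]" "[0,6,14,22,24.5,24,22.5,20.5,18.5,16,13.5,11,8.5,6.5,4.5,3,1.5]" "[0,7,15,21,23,22.5,21.5,20,18,16,14,12,10,7.5,5,3,1]"  "[0,9,17,21,22,22,21,20,18,16,14,12,10,7.5,4.5,2,.5]"; do python3 sim.py "$r"; done
```

```text
216.5
{} max buf mm 7.1 contact t,x,dv (0.35, np.float64(0.362), np.float64(0.044)) end 0.5397 -0.0 lost 0
{'lag': 0.08} max buf mm 11.3 contact t,x,dv (0.26, np.float64(0.333), np.float64(0.156)) end 0.5396 -0.0 lost 395
{'lag': 0.005} max buf mm 7.7 contact t,x,dv (0.52, np.float64(0.415), np.float64(0.062)) end 0.5396 0.0 lost 0
{'m': 0.75, 'drag': 0.33} max buf mm 9.1 contact t,x,dv (0.33, np.float64(0.356), np.float64(0.064)) end 0.5402 0.0 lost 0
{'m': 0.45, 'drag': 0.25} max buf mm 5.1 contact t,x,dv (0.4, np.float64(0.373), np.float64(0.029)) end 0.5389 -0.0 lost 0
{'v0': 0.3, 'x0': 0.259, 'gap': 0.0615} max buf mm 7.8 contact t,x,dv (0.25, np.float64(0.336), np.float64(0.15)) end 0.5397 0.0 lost 161
{'v0': 0.265, 'x0': 0.251, 'gap': 0.0695} max buf mm 8.9 contact t,x,dv (0.62, np.float64(0.435), np.float64(0.069)) end 0.5396 0.0 lost 0
216.5
{} max buf mm 5.9 contact t,x,dv (0.34, np.float64(0.355), np.float64(0.056)) end 0.5397 -0.0 lost 0
{'lag': 0.08} max buf mm 11.5 contact t,x,dv (0.26, np.float64(0.332), np.float64(0.167)) end 0.5397 0.0 lost 403
{'lag': 0.005} max buf
[... 1622 characters left out ...]
0.29, np.float64(0.341), np.float64(0.118)) end 0.5397 -0.0 lost 209
{'lag': 0.005} max buf mm 8.6 contact t,x,dv (0.52, np.float64(0.416), np.float64(0.08)) end 0.5396 0.0 lost 0
{'m': 0.75, 'drag': 0.33} max buf mm 9.1 contact t,x,dv (0.4, np.float64(0.376), np.float64(0.067)) end 0.5403 -0.0 lost 0
{'m': 0.45, 'drag': 0.25} max buf mm 4.9 contact t,x,dv (0.46, np.float64(0.392), np.float64(0.054)) end 0.5391 -0.0 lost 0
{'v0': 0.3, 'x0': 0.259, 'gap': 0.0615} max buf mm 6.5 contact t,x,dv (0.29, np.float64(0.349), np.float64(0.09)) end 0.5397 0.0 lost 0
{'v0': 0.265, 'x0': 0.251, 'gap': 0.0695} max buf mm 9.4 contact t,x,dv (0.61, np.float64(0.431), np.float64(0.08)) end 0.5395 0.0 lost 0
```

```bash
python3 -m creep '{"delta_pos":[[0,0,0],[-0.007,0,0.0002],[-0.015,0,0.0004],[-0.021,0,0.0006]],"twist":[[0,0,0],[0,0,0],[0,0,0],[0,0,0]]}'; python3 -c "
from h import *;rep()
from workcell import get_obs
o=get_obs();print(o['qvel'].round(3))"
```

```text
t: 4.95
ee_pos: [502.9, -126.2, 101.4]
orientation: [-2.112, -2.325, 0.0]
ft_force: [0.7, -0.4, 0.4]
width: 0.4
grasp_force: 0.0
t 4.95 xyz [ 502.9 -126.2  101.4] lane x,y,above rail [173.5   0.4  36.1] toolx [-0.096  0.995  0.   ] toolz [-0.  0. -1.] F [ 0.65 -0.41  0.4 ] w 0.4
[-0.484  0.107 -0.184 -0.004  0.065 -0.472]
```

```bash
sed -i 's/lag=.03/lag=.005/; s/dict(lag=.08),dict(lag=.005)/dict(lag=.015),dict(v0=.29,x0=.257,gap=.0645)/' sim.py; for r in "[0,7,15,21,23,22.5,21.5,20,18,16,14,12,10,7.5,5,3,1]" "[0,7,15,21,22,22,21.5,20.5,19,17,15,12.5,10,7,4,2,0]" "[0,7,15,21,22,21,20,18.5,17,15.5,14,12,10,8.5,7,5,3]"  "[0,7,15,21,21.5,21,20,19,17.5,16,14,12,10,8,6,4,2,1,.5]"; do python3 sim.py "$r"; done
```

```text
216.5
{} max buf mm 7.7 contact t,x,dv (0.48, np.float64(0.404), np.float64(0.059)) end 0.5396 0.0 lost 0
{'lag': 0.015} max buf mm 6.6 contact t,x,dv (0.44, np.float64(0.389), np.float64(0.054)) end 0.5396 0.0 lost 0
{'v0': 0.29, 'x0': 0.257, 'gap': 0.0645} max buf mm 6.7 contact t,x,dv (0.42, np.float64(0.387), np.float64(0.056)) end 0.5407 -0.0 lost 0
{'m': 0.75, 'drag': 0.33} max buf mm 9.4 contact t,x,dv (0.45, np.float64(0.394), np.float64(0.065)) end 0.5403 -0.0 lost 0
{'m': 0.45, 'drag': 0.25} max buf mm 6.1 contact t,x,dv (0.53, np.float64(0.415), np.float64(0.064)) end 0.5391 0.0 lost 0
{'v0': 0.3, 'x0': 0.259, 'gap': 0.0615} max buf mm 5.8 contact t,x,dv (0.31, np.float64(0.357), np.float64(0.076)) end 0.5397 -0.0 lost 0
{'v0': 0.265, 'x0': 0.251, 'gap': 0.0695} max buf mm 11.1 contact t,x,dv (0.65, np.float64(0.446), np.float64(0.089)) end 0.5395 0.0 lost 0
215.5
{} max buf mm 7.7 contact t,x,dv (0.46, np.float64(0.397), np.float64(0.063)) end 0.5385 0.0 lost 0
{'lag': 0.015} max buf mm 7.7 contact t,x,dv (0.42, np.float64(0.383), np.float64(0.06)) end 0.5385 0.0 lost 0
{
[... 1719 characters left out ...]
np.float64(0.065)) end 0.5385 -0.0 lost 0
{'v0': 0.29, 'x0': 0.257, 'gap': 0.0645} max buf mm 7.3 contact t,x,dv (0.4, np.float64(0.38), np.float64(0.069)) end 0.5396 0.0 lost 0
{'m': 0.75, 'drag': 0.33} max buf mm 9.8 contact t,x,dv (0.42, np.float64(0.386), np.float64(0.079)) end 0.5393 0.0 lost 0
{'m': 0.45, 'drag': 0.25} max buf mm 6.0 contact t,x,dv (0.48, np.float64(0.401), np.float64(0.067)) end 0.5381 -0.0 lost 0
{'v0': 0.3, 'x0': 0.259, 'gap': 0.0615} max buf mm 6.6 contact t,x,dv (0.31, np.float64(0.357), np.float64(0.076)) end 0.5386 0.0 lost 0
{'v0': 0.265, 'x0': 0.251, 'gap': 0.0695} max buf mm 10.0 contact t,x,dv (0.6, np.float64(0.429), np.float64(0.097)) end 0.5387 0.0 lost 0
```

```bash
python3 -m creep '{"delta_pos":[[-0.0225,0,0.0006],[-0.022,0,0.0006],[-0.021,0,0.0006],[-0.0195,0,0.0005],[-0.018,0,0.0005],[-0.016,0,0.0004],[-0.014,0,0.0004],[-0.012,0,0.0003],[-0.010,0,0.0003],[-0.008,0,0.0002],[-0.0055,0,0.0001],[-0.0035,0,0.0001],[-0.0015,0,0],[0,0,0],[0,0,0],[0,0,0]],"twist":[[0,0,0],[0,0,0],[0,0,0],[0,0,0],[0,0,0],[0,0,0],[0,0,0],[0,0,0],[0,0,0],[0,0,0],[0,0,0],[0,0,0],[0,0,0],[0,0,0],[0,0,0],[0,0,0]]}'; sed -i 's/(x<330)/(x<370)/;s/arange(-330,340,10)/arange(-330,380,5)/' h.py; python3 look.py; ls -t pics | head -2
python3 - <<'E'
import cv2,glob,os
f=sorted(glob.glob('pics/side_6*'))[0];a=cv2.imread(f);cv2.imwrite('pics/caught.png',cv2.resize(a[150:320,140:320],None,fx=3.4,fy=3.4,interpolation=cv2.INTER_CUBIC))
E
```

```text
t: 6.28
ee_pos: [519.2, -298.4, 96.9]
orientation: [-2.114, -2.323, -0.0]
ft_force: [0.4, -0.3, -0.5]
width: 0.4
grasp_force: 0.0
t 6.283 xyz [ 519.2 -298.4   96.9] lane x,y,above rail [346.5   0.6  36.2] toolx [-0.094  0.996  0.   ] toolz [-0.  0. -1.] F [ 0.42 -0.3  -0.49] w 0.4
side 6.2833 (np.int64(125), array([331.9, 333.9, 336.5, 356. , 358.2]), [(325, 1), (330, 50), (335, 16), (340, 5), (345, 4), (350, 8), (355, 41)])
scene 6.3333 (np.int64(4), array([201.1, 291.1, 332.2, 336.4, 338. ]), [(175, 1), (325, 1), (335, 2)])
t 6.383 xyz [ 519.3 -298.5   96.9] lane x,y,above rail [346.6   0.6  36.3] toolx [-0.094  0.996  0.   ] toolz [-0.  0. -1.] F [ 0.34  0.65 -0.42] w 0.8
scene_6.33.png
side_6.28.png
```

View pics/caught.png

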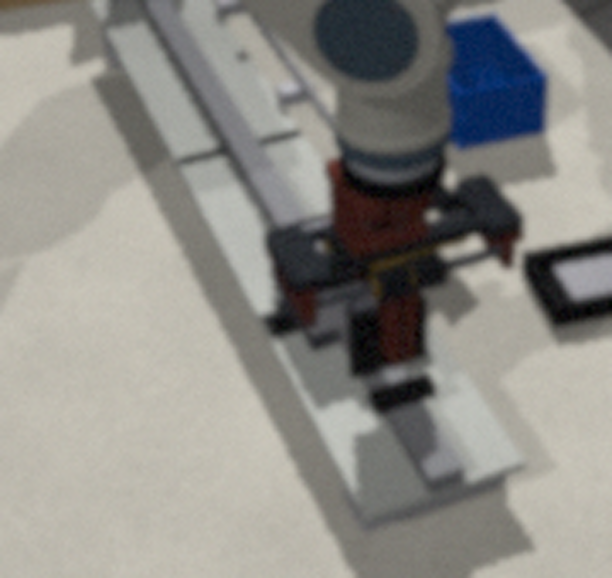

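The side view shows the plate at crop (365,340) resting against the shut fingers, with the left band mark at (283,322) beside the carriage. The face is at about 335 mm, so travel is about 0.538, inside the band. I'll hold here.

```bash
for i in 1 2 3; do python3 -m creep '{"delta_pos":[[0,0,0],[0,0,0],[0,0,0],[0,0,0],[0,0,0],[0,0,0],[0,0,0],[0,0,0],[0,0,0],[0,0,0],[0,0,0],[0,0,0],[0,0,0],[0,0,0],[0,0,0],[0,0,0],[0,0,0],[0,0,0],[0,0,0],[0,0,0]],"twist":[[0,0,0],[0,0,0],[0,0,0],[0,0,0],[0,0,0],[0,0,0],[0,0,0],[0,0,0],[0,0,0],[0,0,0],[0,0,0],[0,0,0],[0,0,0],[0,0,0],[0,0,0],[0,0,0],[0,0,0],[0,0,0],[0,0,0],[0,0,0]]}' >/dev/null; done; python3 look.py && python3 -c "
from workcell import close_job
print(close_job())"
```

```text
t 11.383 xyz [ 519.2 -299.    96.9] lane x,y,above rail [347.1   0.5  36.2] toolx [-0.094  0.996  0.   ] toolz [-0.  0. -1.] F [ 0.63 -0.91  1.53] w 0.0
side 11.3833 (np.int64(120), array([333.1, 334.9, 342.8, 356.9, 359. ]), [(325, 1), (330, 33), (335, 23), (340, 5), (345, 5), (350, 8), (355, 44), (360, 1)])
scene 11.4333 (np.int64(7), array([272.5, 329.1, 334.1, 336.1, 348.6]), [(245, 1), (325, 2), (330, 1), (335, 2), (350, 1)])
t 11.483 xyz [ 519.3 -299.    96.9] lane x,y,above rail [347.1   0.6  36.3] toolx [-0.094  0.996 -0.   ] toolz [ 0. -0. -1.] F [-0.53  0.01  1.14] w 0.5
the job is handed in; nothing more can be done
None
```

I pressed the paddle, let the shuttle run free past the thin line, caught it on the buffer plate and held it at about 0.54 m travel for 5 s, then handed the job in still holding; no verdict came back, and the travel is from camera readings while buffer compression was only simulated (about 8 mm peak), not measured.

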